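# Press a small picture frame together in a one-hand bar clamp and free it

## Task

Pump the trigger of the one-hand bar clamp until the picture frame's loose end rail is pressed fully home and the clamp holds the frame tight with the trigger let go, but do not crush the frame: once it is closed, stop when the trigger turns firm. Then press the thumb release until the jaw has sprung fully back, and lay the closed frame flat on the middle of the cork mat. Leave the bottle, the bowl and the book where they are.

Things in the scene. Friction and masses are not known exactly. Their poses are not given: they have to be found in the camera images.
- clamp: One-hand bar clamp, black plastic and steel, fixed on its side on a 120 x 288 mm plywood board, 12 mm thick. Origin under the bar at table height; its axes hold for all mm below. The toothed bar (16 x 7 mm) lies along y, the jaws reach to +x (away from the robot), the pistol grip to -x. All works at z 38. Housing: x -22 to 42, y -26 to 58, z 23 to 53.
- grip_back (a point): Point on the rear face of the black pistol grip: clamp x -85, y 34, z 38. The grip: x -119 to -18, y 13 to 34, z 25 to 51 (foot to y 37), over bare table.
- fixed_pad (a point): Middle of the fixed jaw's pad face: clamp x 54, y -36, z 38; the pad is 64 mm long in x, 26 mm high and faces -y; the jaw reaches to x 90, z 52. Between the jaws two wooden rests (tops z 27, x 22 to 92, y -60 to -44 and -128 to -112) carry the frame.
- bar_tail (a point): Rear end of the bar behind the housing: clamp x 0, z 38, y 64 with the jaw fully open; it comes out further (+y) as the jaw closes, to about y 96.
- jaw: Thick soft rubber pad (64 mm in x, 26 high) of the moving jaw (18 mm thick, top z 52). Origin: middle of its face: clamp x 54, z 38, y -174 when fully open, about -146 when it has closed the frame. It closes along +y, 8 to 12 mm a full pull, and stays at ratchet steps 2 mm apart. A spring of 3 to 5 N opens it. The pad gives 1 mm per 15 N. Over 45 N of jaw force crushes the frame.
- trigger (a joint): Trigger angle: 0 let go (spring return), 0.29 hard stop. Pivot upright at clamp x 40, y -7. Idle up to 0.1. Pull at trigger_front: 3 to 7 N with the jaw free, 8 to 12 N while the rail slides in; once it is home the force climbs steeply (6 N per mm of jaw, 2.5 mm of trigger). A last pull of 17 to 20 N leaves the clamp tight, over about 22 N crushes the frame.
- trigger_front (a point): Pulling point on the front (-y) face of the grey trigger: clamp x -85, y -36, z 38 when let go. The trigger is 10 mm thick, z 27 to 49, from x -20 (front face y -29) to x -107 (front face y -39), slanting away from the grip. Draw it along +y to the grip (36 mm here for a full stroke), then let it come back.
- release (a joint): Thumb release angle: 0 to 0.1 at rest (it rides on the teeth and flicks as the ratchet clicks; spring return), 0.28 fully pressed. From 0.2 on, with the trigger let go, the jaw is free and its spring draws it back in 1 to 1.5 s while the tab is kept pressed. Needs 3 to 8 N.
- release_tab (a point): Middle of the rear (+y) face of the grey thumb tab behind the grip, next to the housing: clamp x -47, y 46, z 38 at angle 0. The tab is 22 mm wide (x -58 to -36), 20 mm high. Press it along -y; full travel 10 mm (it drifts 4 mm to -x).
- frame: Wooden picture frame lying flat on the rests between the jaws: 76 (x) x 110 (y, closed) x 22 mm, members 16 wide, opening 44 x 78, 170 to 260 g. Origin: middle of the closed outline, underside; y along the clamp's y. Side members along y, centred at x -30 and 30; that at 30 (far from the bar) is free for a grasp across it. The end rail at -y, by the moving jaw, is loose on two tight dry dowels.
- rail (a joint): How far the frame's end rail still stands off, in m: 0 fully home, 0.008 to 0.014 at the start. It takes 12 N to press in and stays where it is pressed.
- mat: Cork mat, 170 x 190 mm, 5 mm thick, fixed on the table. Origin: middle of its underside.
- bottle: Brown glass bottle, 68 mm across, 190 mm tall. Origin: middle of its underside. Not to be disturbed.
- bowl: Small brass bowl, 84 mm across, 36 mm high. Origin: middle of its underside. Not to be disturbed.
- book: Closed book, 130 x 190 x 28 mm. Origin: middle of its underside. Not to be disturbed.
Things that resemble listed ones, but are neither listed nor needed, are in the scene too. There is more than one size of the frame; the one meant has the size given above.

How it is judged:
By the outcome, as a careful person would: the job done as asked, in the order asked, and still so for the second after the job is handed in, with the robot touching nothing.
It also fails if it takes over 61 s, if anything falls off the work surface, if the arm or the gripper's body presses on something with over 40 N, if the wrist force passes 120 N, or if a joint passes its speed limit or range.

## Robot

A 7-joint arm with a two-finger parallel gripper is mounted at the origin on the work surface. World frame = base frame: x ahead of the robot, y to its left, z up, the work surface at z = 0. Lengths are in m, angles in rad, forces in N, time in s.
With the tool pointing down it reaches from about 0.4 to 0.875 m from the base axis. Payload 19.3 kg.
Tool frame: the origin (TCP) lies at the very end of the fingers, on their centre line; the grasp point (between the pads) lies 19 mm behind it; z points along the fingers, y is the line along which they close (so a half turn about z gives the same grasp; the last joint's range is limited). The gripper opens to 85 mm and grips with 20 to 120 N. Pads are 22 mm wide; open, the fingers measure 114 mm over their backs; the gripper's body (76 mm by 85 mm) begins 54 mm behind the grasp point. The pads swing forward as they close: fully open they stand 13 mm farther back than shut.
Start: joints at [1.147, 0.521, -0.036, 1.599, 0.021, 1.021, -0.113], TCP at [0.217, -0.586, 0.231] pointing down, gripper open.
Joint ranges: [-2.91, 2.91], [-0.3, 2.13], [-1.5, 1.42], [0.17, 2.43], [-1.26, 4.41], [0.16, 1.93], [-2.52, 2.52]. Speed limits (rad/s): [1.89, 1.89, 2.39, 2.39, 3.01, 3.01, 3.01].

## Interface

Orientations are given as [roll, pitch, yaw] about the fixed x, y, z axes, in that order (R = Rz(yaw) Ry(pitch) Rx(roll)).
In Python, from workcell import bot gives the robot as it stands.
- The arm moves only by the shell command python3 -m crank 'ROWS' [FORCE]. ROWS is a JSON object of lists of equal length, an entry for each row: "travel": the shift along the world's x, y, z in cm, a list of three; "turn": the turn, a rotation vector about the world's x, y, z in degrees, a list of three; "gripper": the closure, from 0 (fully open) to 1 (shut). A call has exactly 5 rows; each row is the pose to reach, as a shift and turn from the pose commanded when the call began; what a row does not reach only later rows make up. A row lasts 1/10 s, in which the tool goes at most 50 mm and 8.59 degrees, less where a joint would pass 70% of its speed; a pose out of reach is approached as far as the arm can. A call with a gripper value outside its range is refused whole. The fingers move at their own pace and stop on an object; FORCE is the grip in N (left out, the last holds). Time passes only in rows, so rows that repeat a pose let the fingers close, or fill a call up. It gives the time, the measured TCP pose, the force, the opening and the grip force at its end, in the units of the state.
- bot.observe(): the state, without advancing time (a new reading comes with each control period).
- bot.grab_frame(name): name is "scene" or "top" or "wrist"; returns a dict with "pixels" (480x640x3 uint8, red, green, blue), "fx", "fy", "cx", "cy" (pixels), "extrinsics" (4x4, takes a point from world to camera coordinates). Camera axes: x right, y down, z forward; pixel columns grow to the right and rows downward; lengths in m; the calibration is good to about 2 mm. The wrist camera is an equidistant fisheye: a pixel r from the principal point sees the ray r / f radians off the axis. A picture is of the moment at which its call begins. There is no depth.
- bot.job_done(): hands the job in; it is judged then, once.
The state is a dict: "clock": time; "qpos": joint angles; "qd": joint speeds; "joint_efforts": joint torques, N m; "position": TCP position; "tool_rot": TCP orientation; "force": force on the tool from outside, world axes, zero at the start; "moment": the same for the moment, N m; "grip_width": finger opening in m; "finger_force": force on a finger pad.
Only numpy, scipy, OpenCV 4.12 (cv2) and the standard library are available. Lean on these libraries where they do the work, as an engineer would, in place of code of your own. Each camera call takes 0.05 s, during which the arm holds its last target. There are 200 camera calls.

## Working session

There is one attempt and no reset: what is moved stays moved. The work goes in short steps, Python scripts to look and compute and a shell command to move; the robot and the scene stay as the last step left them, time stands still between calls to the robot, and variables do not carry over. Pictures are saved under pics/ and viewed, at most 10 in all, crops included, and the job is handed in when it is done.

```bash
ls; mkdir -p pics
python3 - <<'E'
from workcell import bot
import cv2,numpy as np,pickle
print(bot.observe())
D={}
for n in ("scene","top"):
    f=bot.grab_frame(n);D[n]=f
    cv2.imwrite(f"pics/{n}0.png",f["pixels"][:,:,::-1]);print(n,f["fx"],f["fy"],f["cx"],f["cy"],np.round(f["extrinsics"],4).tolist())
pickle.dump(D,open("f0.pkl","wb"))
E
```

```text
pics
{'clock': 0.0, 'qpos': array([ 1.14682861,  0.52204588, -0.03631866,  1.59999438,  0.0212084 ,
        1.02107788, -0.11281637]), 'qd': array([-0.00065002, -0.00028281,  0.0002802 , -0.00112924,  0.00085928,
        0.00178516,  0.00093084]), 'joint_efforts': array([-5.04782438e-04, -9.27105832e+01,  1.98007688e+00, -3.69933486e+01,
        1.78990024e-02,  8.15239531e-03, -4.40112262e-05]), 'position': array([ 0.21636701, -0.58600321,  0.23071085]), 'tool_rot': array([-3.14045609e+00,  9.18496712e-05,  3.53737991e-01]), 'force': array([ 0.86617763,  0.16474317, -0.50969886]), 'moment': array([ 0.02180222, -0.01088802, -0.00763888]), 'finger_force': 0.0, 'grip_width': 0.0854420979592415}
scene 437.1036184599165 437.1036184599165 318.21394895691304 243.97905657315565 [[0.7085, 0.7057, -0.01, -0.4305], [0.4143, -0.4273, -0.8036, -0.1981], [-0.5713, 0.5652, -0.5951, 1.3432], [0.0, 0.0, 0.0, 1.0]]
top 535.8982131372331 535.8982131372331 321.35971432533967 244.0104808964984 [[-0.0178, -0.9998, 0.0043, 0.0479], [-0.9892, 0.017, -0.1454, 0.6101], [0.1454, -0.0068, -0.9894, 1.2031], [0.0, 0.0, 0.0, 1.0]]
```

View pics/top0.png

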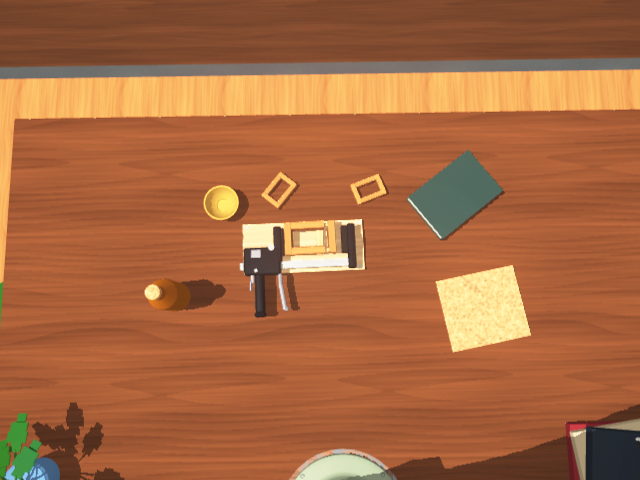

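View pics/scene0.png

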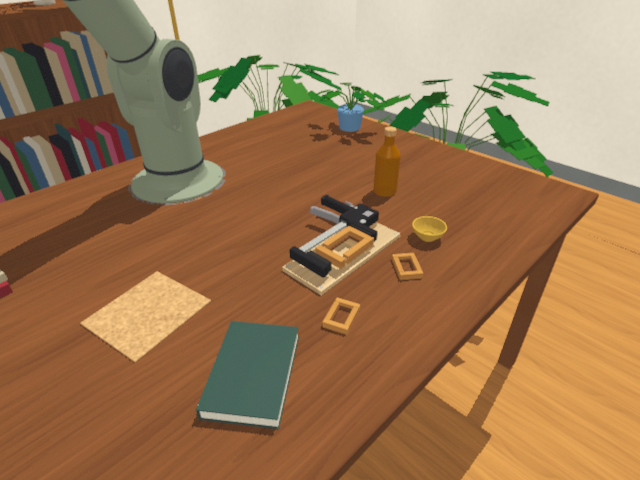

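The top view shows the clamp on its board at about (303,247), with the bar running left (+y). The grip is at (260,295), the trigger at (283,292), the frame at (311,238), the mat at (483,308), the bottle at (165,293), the bowl at (221,203) and the book at (455,194). The two small frames at (279,190) and (368,189) are decoys.

The scene view shows the same layout, with nothing tall near the clamp except the bottle.

```bash
cat > h.py <<'E'
import numpy as np,cv2
def ray(f,uv,fish=False):
    T=np.array(f["extrinsics"]);R,t=T[:3,:3],T[:3,3]
    a=(np.atleast_2d(uv).astype(float)-[f["cx"],f["cy"]])/[f["fx"],f["fy"]]
    if fish:
        r=np.linalg.norm(a,axis=1,keepdims=True)+1e-9
        d=np.hstack([a/r*np.sin(r),np.cos(r)])
    else: d=np.hstack([a,np.ones((len(a),1))])
    return -R.T@t,d@R
def plane(f,uv,z,fish=False):
    c,d=ray(f,uv,fish);return c+d*((z-c[2])/d[:,2])[:,None]
def cross(f1,u1,f2,u2,fi1=False,fi2=False):
    c1,d1=ray(f1,u1,fi1);c2,d2=ray(f2,u2,fi2);out=[]
    for a,b in zip(d1,d2):
        s=np.linalg.lstsq(np.c_[a,-b],c2-c1,rcond=None)[0]
        p,q=c1+a*s[0],c2+b*s[1];out.append(np.r_[(p+q)/2,np.linalg.norm(p-q)])
    return np.array(out)
def proj(f,P,fish=False):
    T=np.array(f["extrinsics"]);p=np.atleast_2d(P)@T[:3,:3].T+T[:3,3]
    a=p[:,:2]/p[:,2:]
    if fish:
        r=np.linalg.norm(p[:,:2],axis=1);a=p[:,:2]/r[:,None]*np.arctan2(r,p[:,2])[:,None]
    return a*[f["fx"],f["fy"]]+[f["cx"],f["cy"]]
E
python3 - <<'E'
import pickle,cv2,numpy as np
from h import *
D=pickle.load(open("f0.pkl","rb"));t=D["top"];s=D["scene"]
hsv=cv2.cvtColor(t["pixels"],cv2.COLOR_RGB2HSV)
for name,sl,lo,hi in (("mat",(slice(250,370),slice(420,545)),(0,0,180),(60,255,255)),("board",(slice(212,276),slice(236,372)),(8,0,150),(60,150,255))):
    m=np.zeros(hsv.shape[:2],np.uint8);m[sl]=cv2.inRange(hsv[sl],lo,hi)
    pts=cv2.findNonZero(m);r=cv2.minAreaRect(cv2.convexHull(pts));b=cv2.boxPoints(r)
    z={"mat":.005,"board":.012}[name]
    P=plane(t,b,z);print(name,r,np.round(b,1).tolist());print(np.round(P,4),P.mean(0),[np.linalg.norm(P[i]-P[i-1]) for i in range(2)])
    e=P[np.argmax(P[:,1])]
m=cv2.inRange(cv2.cvtColor(s["pixels"],cv2.COLOR_RGB2HSV),(10,20,170),(30,160,255));m[:,240:]=0;m[:250]=0;m[370:]=0
h=cv2.convexHull(cv2.findNonZero(m));b=cv2.approxPolyDP(h,8,True)[:,0];print("scene mat",b.tolist());P=plane(s,b,.005);print(np.round(P,4),P.mean(0))
E
```

```text
mat ((482.0, 309.0), (118.0, 124.0), 90.0) [[420.0, 250.0], [544.0, 250.0], [544.0, 368.0], [420.0, 368.0]]
[[ 0.598  -0.1995  0.005 ]
 [ 0.5929 -0.4977  0.005 ]
 [ 0.3161 -0.476   0.005 ]
 [ 0.3213 -0.1872  0.005 ]] [ 0.45708941 -0.34010135  0.005     ] [np.float64(0.2769899547898941), np.float64(0.29820450298075396)]
board ((300.6900634765625, 247.490966796875), (52.702186584472656, 125.28661346435547), 87.27368927001953) [[236.89999389648438, 224.10000610351562], [362.0, 218.1999969482422], [364.5, 270.79998779296875], [239.39999389648438, 276.79998779296875]]
[[ 0.6673  0.239   0.012 ]
 [ 0.6768 -0.062   0.012 ]
 [ 0.5495 -0.0642  0.012 ]
 [ 0.5406  0.2324  0.012 ]] [0.60853947 0.08630397 0.012     ] [np.float64(0.12691171880289157), np.float64(0.3010822904482316)]
scene mat [[210, 301], [134, 361], [0, 272], [158, 271]]
[[ 0.528  -0.2372  0.005 ]
 [ 0.5604 -0.4199  0.005 ]
 [ 0.108  -0.5162  0.005 ]
 [ 0.362  -0.2644  0.005 ]] [ 0.38960397 -0.35944236  0.005     ]
```

```bash
python3 -m crank '{"travel":[[1.6,3.4,0.4],[3.4,6.8,0.8],[5.0,10.2,1.2],[6.8,13.6,1.6],[8.4,17,2]],"turn":[[0,0,3.6],[0,0,7.2],[0,0,10.8],[0,0,14.4],[0,0,18]],"gripper":[0,0,0,0,0]}'
python3 -m crank '{"travel":[[1.6,3.4,0.4],[3.4,6.8,0.8],[5.0,10.2,1.2],[6.8,13.6,1.6],[8.4,17,2]],"turn":[[0,0,3.6],[0,0,7.2],[0,0,10.8],[0,0,14.4],[0,0,18]],"gripper":[0,0,0,0,0]}'
python3 -m crank '{"travel":[[1.6,3.4,0.4],[3.4,6.8,0.8],[5.0,10.2,1.2],[6.8,13.6,1.6],[8.4,17,2]],"turn":[[0,0,3.6],[0,0,7.2],[0,0,10.8],[0,0,14.4],[0,0,18]],"gripper":[0,0,0,0,0]}'
```

```text
clock: 0.6
position: [0.301, -0.4147, 0.2513]
tool_rot: [-3.141, 0.0, 0.671]
force: [0.7, -1.0, -0.5]
grip_width: 0.0853
finger_force: 0.0
clock: 1.1
position: [0.3849, -0.2448, 0.2714]
tool_rot: [-3.142, 0.0, 0.985]
force: [1.3, 0.2, -0.3]
grip_width: 0.0852
finger_force: 0.0
clock: 1.6
position: [0.469, -0.0748, 0.2914]
tool_rot: [-3.142, 0.0, 1.299]
force: [0.5, -0.7, -0.1]
grip_width: 0.0852
finger_force: 0.0
```

Run:
```python
from workcell import bot
import cv2,numpy as np,pickle
f=bot.grab_frame("wrist");pickle.dump(f,open("w1.pkl","wb"));cv2.imwrite("pics/w1.png",f["pixels"][:,:,::-1])
print(bot.observe()["clock"],bot.observe()["qpos"].round(3),f["fx"],f["cx"],f["cy"])
```

```text
1.65 [ 0.442  0.244 -0.501  1.882  0.132  1.046 -0.376] 371.64829954431775 320.8317948416073 242.88279960868655
```

View pics/w1.png

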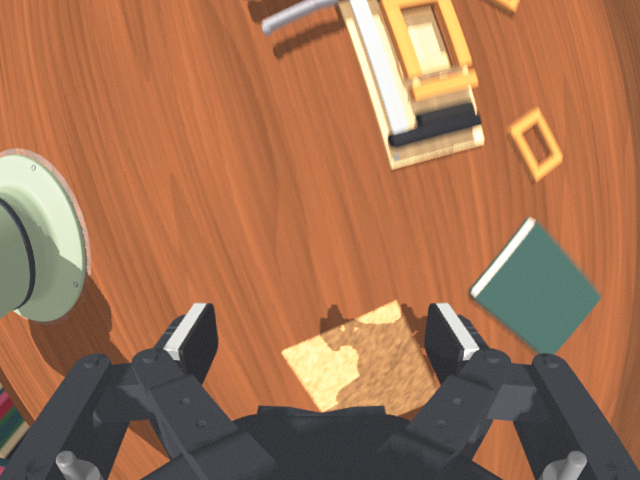

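The wrist camera looks over the +y side of the gripper. The clamp's moving jaw is at (435,122), the frame at (430,45) and the mat at (365,355). I'll move on so the whole clamp is in view.

```bash
python3 -m crank '{"travel":[[1.0,1,0],[2.0,2,0],[3.0,3,0],[4.0,4,0],[5,5,0]],"turn":[[0,0,3.6],[0,0,7.2],[0,0,10.8],[0,0,14.4],[0,0,17]],"gripper":[0,0,0,0,0]}'
python3 - <<'E'
from workcell import bot
import cv2,numpy as np,pickle
f=bot.grab_frame("wrist");pickle.dump(f,open("w2.pkl","wb"));cv2.imwrite("pics/w2.png",f["pixels"][:,:,::-1])
T=np.array(f["extrinsics"]);print(-T[:3,:3].T@T[:3,3],T[2,:3])
E
python3 -m crank '{"travel":[[0.4,1.6,0],[0.8,3.2,0],[1.2,4.8,0],[1.6,6.4,0],[2,8,0]],"turn":[[0,0,0],[0,0,0],[0,0,0],[0,0,0],[0,0,0]],"gripper":[0.5,1,1,1,1]}'
python3 - <<'E'
from workcell import bot
import cv2,numpy as np,pickle
f=bot.grab_frame("wrist");pickle.dump(f,open("w3.pkl","wb"));cv2.imwrite("pics/w3.png",f["pixels"][:,:,::-1])
T=np.array(f["extrinsics"]);print(-T[:3,:3].T@T[:3,3],T[2,:3])
E
```

```text
clock: 2.15
position: [0.5188, -0.0259, 0.2911]
tool_rot: [-3.141, 0.0, 1.595]
force: [-0.9, 0.4, 0.7]
grip_width: 0.0854
finger_force: 0.0
[0.51805797 0.04612055 0.43414358] [ 0.00604748 -0.2844635  -0.9586678 ]
clock: 2.7
position: [0.5385, 0.0542, 0.2911]
tool_rot: [-3.141, 0.0, 1.592]
force: [-0.6, 0.4, -0.1]
grip_width: 0.0123
finger_force: 0.0
[0.53801905 0.12629606 0.434187  ] [ 0.00525981 -0.28459783 -0.95863257]
```

View pics/w3.png

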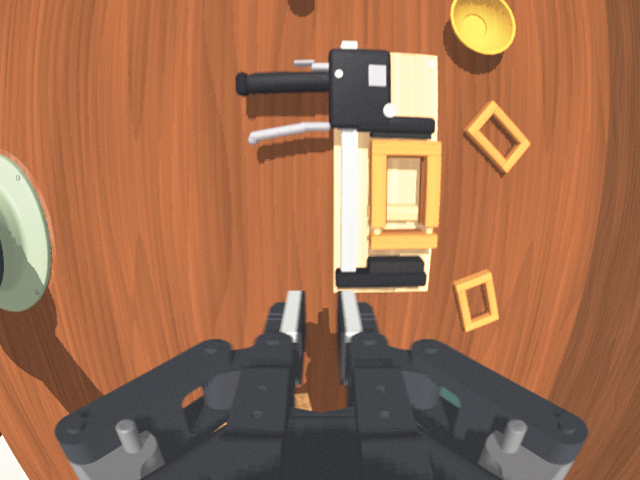

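View pics/w2.png

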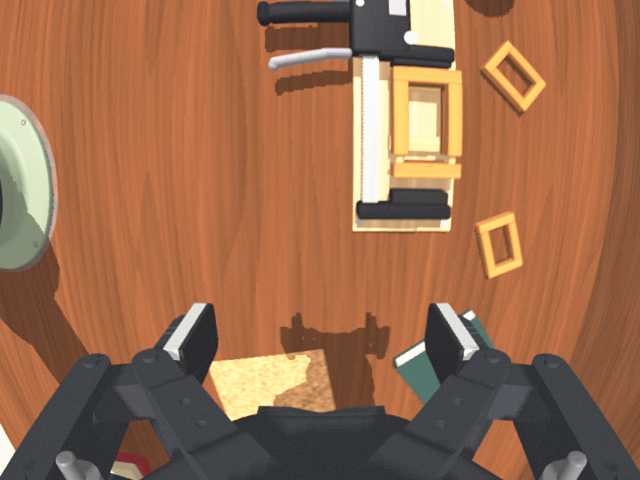

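Both wrist views show the whole clamp. In w3 the housing is at (360,90), the grip end at (240,84), the trigger tip at (252,138), the release tab at (304,63), the frame at (371–441, 140–249) and the moving jaw at (380,272). In w2 the same things sit about 72 px higher. Next I'll triangulate the corners.

Run:
```python
import pickle,cv2,numpy as np
from h import *
F=[pickle.load(open(f"w{i}.pkl","rb")) for i in (2,3)]
R={}
for k,f in enumerate(F):
    hsv=cv2.cvtColor(f["pixels"],cv2.COLOR_RGB2HSV)
    y0,x0=((50,380),(125,360))[k]
    if k==0: print("hsv frame/board/table/mat",hsv[172,430],hsv[220,430],hsv[200,250],hsv[130,401])
    def box(lo,hi,ys,xs,eps=6):
        m=np.zeros(hsv.shape[:2],np.uint8);m[ys,xs]=cv2.inRange(hsv[ys,xs],lo,hi)
        m=cv2.morphologyEx(m,cv2.MORPH_OPEN,np.ones((3,3)))
        n,l,s,c=cv2.connectedComponentsWithStats(m);
        keep=np.isin(l,[i for i in range(1,n) if s[i,4]>150]).astype(np.uint8)
        h=cv2.convexHull(cv2.findNonZero(keep));return h[:,0]
    h=box((10,130,170),(25,255,255),slice(y0,y0+140),slice(x0,475-10*k))
    a=cv2.approxPolyDP(h[:,None],5,True)[:,0];print("frame",k,a.tolist())
    R["frame",k]=np.array([h[np.argmin(h@np.array(d))] for d in ((1,1),(-1,1),(-1,-1),(1,-1))],float)
    # grey trigger: bright low sat
    tx=slice(225,322) if k else slice(262,346); ty=slice(115,150) if k else slice(42,75)
    h=box((0,0,110),(180,70,255),ty,tx);print("trig",k,cv2.approxPolyDP(h[:,None],2,True)[:,0].tolist())
    if k:
        h=box((0,0,90),(180,80,255),slice(55,75),slice(285,329));print("tab",cv2.approxPolyDP(h[:,None],1,True)[:,0].tolist())
    h=box((0,0,0),(180,255,55),slice(250,292) if k else slice(180,222),slice(332,432) if k else slice(352,456));print("jaw",k,cv2.approxPolyDP(h[:,None],2,True)[:,0].tolist())
P=cross(F[0],R["frame",0],F[1],R["frame",1],True,True);print(R,np.round(P,4))
```

```text
hsv frame/board/table/mat [ 21 145 254] [ 17 104 170] [ 11 158 176] [ 23 135 255]
frame 0 [[469, 50], [458, 189], [394, 177], [392, 68]]
trig 0 [[345, 48], [345, 58], [275, 70], [268, 65], [270, 59], [276, 56], [324, 47]]Traceback (most recent call last):
  File "<stdin>", line 23, in <module>
  File "<stdin>", line 14, in box
cv2.error: OpenCV(4.12.0) /io/opencv/modules/imgproc/src/convhull.cpp:143: error: (-215:Assertion failed) total >= 0 && (depth == CV_32F || depth == CV_32S) in function 'convexHull'
```

Run:
```python
import pickle,cv2,numpy as np
a=cv2.imread("pics/w3.png")[35:300,230:445];b=cv2.imread("pics/w2.png")[0:225,255:470]
a=cv2.resize(a,None,fx=2.2,fy=2.2,interpolation=cv2.INTER_CUBIC);cv2.imwrite("pics/c3.png",a)
```

```text
(no output)
```

View pics/c3.png

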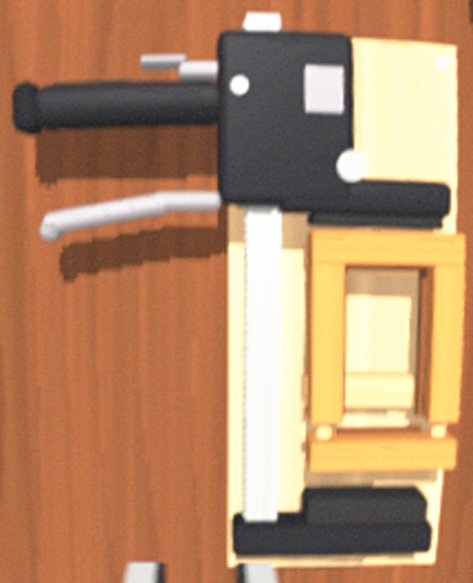

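Run:
```python
import pickle,numpy as np
from h import *
F=[pickle.load(open(f"w{i}.pkl","rb")) for i in (2,3)]
c=lambda u,v:(u/2.2+230,v/2.2+35)
# triangulate frame corners & trigger tip
u3=[c(311,230),c(465,234),c(311,470),c(457,467),c(42,228)]
u2=[(392,67),(461.5,69),(393.5,178),(461,177.5),(268.5,65)]
print("tri",np.round(cross(F[0],u2,F[1],u3,True,True),4).tolist())
f=F[1];pl=lambda uv,z:plane(f,[uv],z,True)[0][:2]*1000
L=[("barL bot",c(245,518),41.5),("barL top",c(245,210),41.5),("barR bot",c(279,518),41.5),("barR top",c(282,210),41.5),("barend y64",c(263,13),41.5),
("frameTL y-36",c(311,230),49),("frameTR",c(465,234),49),("railBL",c(311,470),49),("railBR",c(457,467),49),
("jawface L y-174",c(303,488),51),("jawface R",c(418,488),51),("fixed jaw R end x90",c(450,195),52),
("housing UL -22,58",c(222,32),53),("housing UR 42,58",c(350,37),53),("trigtip -107,-39",c(42,230),49),("gripend -119",c(14,105),45),("tab top L -58,46",c(141,55),48),("tab R -36",c(184,55),48),("boardBL",c(230,566),12),("boardBR",c(437,566),12),("boardUR",c(460,45),12)]
for n,uv,z in L: print(n,pl(uv,z/1000).round(1))
```

```text
tri [[0.5908, 0.124, 0.0393, 0.0004], [0.6626, 0.1269, 0.0568, 0.0004], [0.5968, 0.0039, 0.0403, 0.0], [0.6712, 0.0098, 0.049, 0.0004], [0.4604, 0.1228, 0.0347, 0.0004]]
barL bot [564.1 -22.3]
barL top [558.9 132.3]
barR bot [581.6 -22. ]
barR top [576.5 133. ]
barend y64 [565.3 229.6]
frameTL y-36 [589.7 124. ]
frameTR [665.3 126.9]
railBL [595.5   6.6]
railBR [671.4   9.7]
jawface L y-174 [591.8  -2.2]
jawface R [651.   -1.2]
fixed jaw R end x90 [655.8 145.1]
housing UL -22,58 [545.8 216.4]
housing UR 42,58 [605.1 217.4]
trigtip -107,-39 [463.4 121.9]
gripend -119 [448.3 183. ]
tab top L -58,46 [508.6 205.7]
tab R -36 [528.6 205.8]
boardBL [558.8 -62.6]
boardBR [679.6 -61.9]
boardUR [671.6 229.2]
```

The crop shows the frame corners at about (311,230), (465,234), (311,470) and (457,467), the trigger tip at (42,228), the tab at (162,60) and the bar between u 245 and 282. From these, the clamp origin is about (0.566, 0.1645) with yaw about 0.036. The trigger_front point is then near (0.483, 0.125).

```bash
python3 -m crank '{"travel":[[-1.1,0.6,-2],[-2.2,1.2,-5],[-3.3,1.8,-8],[-4.4,2.4,-11],[-5.5,3.1,-14]],"turn":[[0,0,0.2],[0,0,0.4],[0,0,0.6],[0,0,0.8],[0,0,0.8]],"gripper":[1,1,1,1,1]}' 20
python3 -m crank '{"travel":[[0,0,-3],[0,0,-6],[0,0,-9],[0,0,-11],[0,0,-12.1]],"turn":[[0,0,0],[0,0,0],[0,0,0],[0,0,0],[0,0,0]],"gripper":[1,1,1,1,1]}'
python3 -m crank '{"travel":[[0,0.4,0],[0,0.8,0],[0,1.2,0],[0,1.6,0],[0,2,0]],"turn":[[0,0,0],[0,0,0],[0,0,0],[0,0,0],[0,0,0]],"gripper":[1,1,1,1,1]}'
```

```text
clock: 3.25
position: [0.4829, 0.0845, 0.1502]
tool_rot: [3.142, -0.0, 1.606]
force: [0.5, -0.0, -0.7]
grip_width: -0.0
finger_force: 0.0
clock: 3.75
position: [0.4828, 0.0844, 0.0287]
tool_rot: [-3.14, 0.0, 1.607]
force: [-0.6, -0.5, -0.6]
grip_width: -0.0001
finger_force: 0.0
clock: 4.25
position: [0.4839, 0.1052, 0.0309]
tool_rot: [3.141, -0.0, 1.607]
force: [-0.6, 0.3, -0.3]
grip_width: -0.0002
finger_force: 0.0
```

```bash
python3 -m crank '{"travel":[[0,0.3,0],[0,0.6,0],[0,0.9,0],[0,1.2,0],[0,1.5,0]],"turn":[[0,0,0],[0,0,0],[0,0,0],[0,0,0],[0,0,0]],"gripper":[1,1,1,1,1]}'
python3 -m crank '{"travel":[[0,0.4,0],[0,0.8,0],[0,1.2,0],[0,1.6,0],[0,2,0]],"turn":[[0,0,0],[0,0,0],[0,0,0],[0,0,0],[0,0,0]],"gripper":[1,1,1,1,1]}'
```

```text
clock: 4.75
position: [0.4831, 0.1193, 0.0301]
tool_rot: [-3.141, 0.001, 1.606]
force: [-1.2, -3.3, 0.7]
grip_width: 0.0002
finger_force: 1.4
clock: 5.25
position: [0.4827, 0.1391, 0.03]
tool_rot: [-3.14, 0.001, 1.606]
force: [-3.9, -3.8, -0.0]
grip_width: -0.0001
finger_force: 2.4
```

```bash
python3 -m crank '{"travel":[[0,0.3,0],[0,0.5,0],[0,0.7,0],[0,0.8,0],[0,0.9,0]],"turn":[[0,0,0],[0,0,0],[0,0,0],[0,0,0],[0,0,0]],"gripper":[1,1,1,1,1]}'
python3 -m crank '{"travel":[[0,0.1,0],[0,0.2,0],[0,0.2,0],[0,0.3,0],[0,0.3,0]],"turn":[[0,0,0],[0,0,0],[0,0,0],[0,0,0],[0,0,0]],"gripper":[1,1,1,1,1]}'
python3 -m crank '{"travel":[[0,-1,0],[0,-2,0],[0,-3,0],[0,-4,0],[0,-4.4,0]],"turn":[[0,0,0],[0,0,0],[0,0,0],[0,0,0],[0,0,0]],"gripper":[1,1,1,1,1]}'
```

```text
clock: 5.75
position: [0.4827, 0.1473, 0.0299]
tool_rot: [-3.14, 0.003, 1.606]
force: [-3.6, -11.8, 1.6]
grip_width: -0.0001
finger_force: 6.6
clock: 6.25
position: [0.4826, 0.1476, 0.0298]
tool_rot: [-3.138, 0.006, 1.604]
force: [-1.0, -23.8, 4.6]
grip_width: 0.0002
finger_force: 11.8
clock: 6.75
position: [0.4836, 0.1067, 0.0303]
tool_rot: [3.141, -0.0, 1.606]
force: [0.0, 0.7, -0.2]
grip_width: -0.0002
finger_force: 0.0
```

```bash
python3 -m crank '{"travel":[[0,0.9,0],[0,1.8,0],[0,2.6,0],[0,3.3,0],[0,3.9,0]],"turn":[[0,0,0],[0,0,0],[0,0,0],[0,0,0],[0,0,0]],"gripper":[1,1,1,1,1]}'
python3 -c "
from workcell import bot
import cv2,pickle
f=bot.grab_frame('wrist');pickle.dump(f,open('w4.pkl','wb'));cv2.imwrite('pics/w4.png',f['pixels'][:,:,::-1])"
```

```text
clock: 7.25
position: [0.4817, 0.1454, 0.0298]
tool_rot: [-3.138, 0.004, 1.607]
force: [-6.9, -17.4, 6.3]
grip_width: -0.0003
finger_force: 8.7
```

View pics/w4.png

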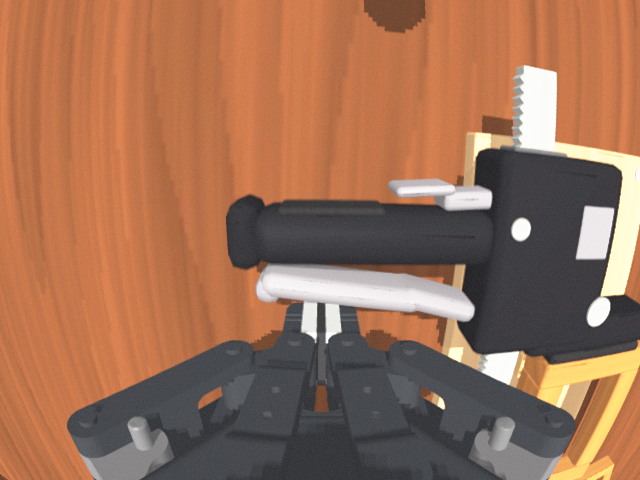

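w4 shows the trigger nearly at the grip and the bar tail well out, with its end at (537,68). The rail is at the bottom right, out of view. I'll measure the tail position and read the settled force.

```bash
python3 -c "
import pickle
from h import *
f=pickle.load(open('w4.pkl','rb'));print(plane(f,[(518,67),(537,68),(556,71)],.0415,True))"
python3 -m crank '{"travel":[[0,0,0],[0,0,0],[0,0,0],[0,0,0],[0,0,0]],"turn":[[0,0,0],[0,0,0],[0,0,0],[0,0,0],[0,0,0]],"gripper":[1,1,1,1,1]}'
```

```text
[[0.55367407 0.25106388 0.0415    ]
 [0.56257218 0.25246585 0.0415    ]
 [0.57206527 0.25325125 0.0415    ]]
clock: 7.8
position: [0.4819, 0.146, 0.0299]
tool_rot: [-3.138, 0.003, 1.607]
force: [-6.8, -9.6, 3.1]
grip_width: -0.0003
finger_force: 5.2
```

```bash
python3 -m crank '{"travel":[[0,0.1,0],[0,0.2,0],[0,0.2,0],[0,0.2,0],[0,0.2,0]],"turn":[[0,0,0],[0,0,0],[0,0,0],[0,0,0],[0,0,0]],"gripper":[1,1,1,1,1]}'
python3 -m crank '{"travel":[[0,-1,0],[0,-2,0],[0,-3,0],[0,-4,0],[0,-4.1,0]],"turn":[[0,0,0],[0,0,0],[0,0,0],[0,0,0],[0,0,0]],"gripper":[1,1,1,1,1]}'
python3 -m crank '{"travel":[[0,0.6,0],[0,1.0,0],[0,1.4,0],[0,1.7,0],[0,1.9,0]],"turn":[[0,0,0],[0,0,0],[0,0,0],[0,0,0],[0,0,0]],"gripper":[1,1,1,1,1]}'
```

```text
clock: 8.3
position: [0.4819, 0.1473, 0.0298]
tool_rot: [-3.138, 0.004, 1.606]
force: [-5.5, -13.8, 4.0]
grip_width: 0.0
finger_force: 7.1
clock: 8.8
position: [0.4837, 0.1065, 0.0303]
tool_rot: [3.141, 0.0, 1.605]
force: [0.1, 0.1, 0.2]
grip_width: -0.0002
finger_force: 0.0
clock: 9.3
position: [0.4818, 0.1242, 0.0299]
tool_rot: [-3.137, 0.005, 1.606]
force: [-7.2, -23.0, 10.2]
grip_width: -0.0002
finger_force: 11.3
```

```bash
python3 -m crank '{"travel":[[0,0,0],[0,0,0],[0,0,0],[0,0,0],[0,0,0]],"turn":[[0,0,0],[0,0,0],[0,0,0],[0,0,0],[0,0,0]],"gripper":[1,1,1,1,1]}'
python3 -c "
from workcell import bot
import cv2,pickle
f=bot.grab_frame('wrist');pickle.dump(f,open('w5.pkl','wb'));cv2.imwrite('pics/w5.png',f['pixels'][:,:,::-1])
f=bot.grab_frame('top');cv2.imwrite('pics/t5.png',f['pixels'][:,:,::-1])
print(bot.observe()['force'])
import numpy as np
im=cv2.imread('pics/w5.png');a=cv2.resize(im[40:300,380:640],None,fx=2.2,fy=2.2,interpolation=2);cv2.imwrite('pics/c5.png',a)"
```

```text
clock: 9.8
position: [0.4818, 0.1238, 0.0299]
tool_rot: [-3.138, 0.006, 1.606]
force: [-6.8, -21.6, 9.6]
grip_width: -0.0002
finger_force: 10.7
[ -7.32200865 -22.42370874   9.50364015]
```

View pics/w5.png

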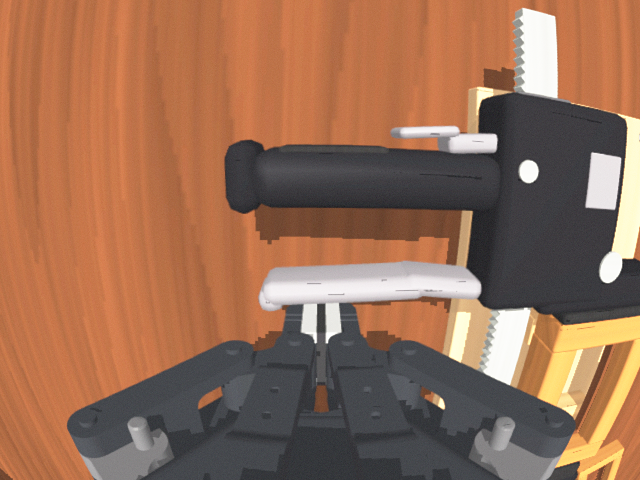

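w5 shows the trigger about a third of the way, at (370,283), and the tail end at (537,10). The force is already firm. I'll check the tail position and the frame length before doing anything more.

```bash
python3 -m crank '{"travel":[[0,-0.5,0],[0,-1,0],[0,-1.6,0],[0,-2,0],[0,-2.4,0]],"turn":[[0,0,0],[0,0,0],[0,0,0],[0,0,0],[0,0,0]],"gripper":[1,1,1,1,1]}'; python3 -c "
import pickle
from h import *
f=pickle.load(open('w5.pkl','rb'));print(plane(f,[(518,9),(537,10),(556,15)],.0415,True))
from workcell import bot
f=bot.grab_frame('top');pickle.dump(f,open('t6.pkl','wb'))
a=f['pixels'][210:310,235:375,::-1];b=pickle.load(open('f0.pkl','rb'))['top']['pixels'][210:310,235:375,::-1]
cv2.imwrite('pics/t6.png',cv2.resize(np.vstack([b,a]),None,fx=3,fy=3,interpolation=2))"
```

```text
clock: 10.4
position: [0.4836, 0.1031, 0.0303]
tool_rot: [3.141, -0.001, 1.607]
force: [-0.6, 1.4, -0.1]
grip_width: 0.0001
finger_force: 0.0
[[0.5541459  0.25380359 0.0415    ]
 [0.56320012 0.25576112 0.0415    ]
 [0.57275486 0.25617018 0.0415    ]]
```

View pics/t6.png

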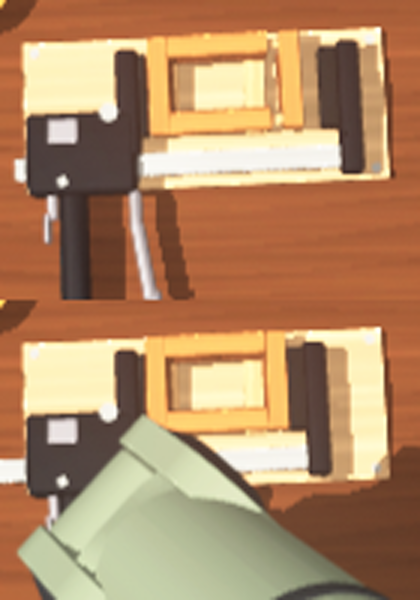

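Top crop, initial above and now below: the rail now sits against the side members and the jaw touches it, so the frame is closed. Converted to a torque about the pivot, my last pull came to about 20 to 21 N. I'll probe gently to confirm it holds tight.

```bash
python3 -m crank '{"travel":[[0,0.6,0],[0,1.2,0],[0,1.6,0],[0,1.8,0],[0,1.8,0]],"turn":[[0,0,0],[0,0,0],[0,0,0],[0,0,0],[0,0,0]],"gripper":[1,1,1,1,1]}'
python3 -m crank '{"travel":[[0,0.05,0],[0,0.1,0],[0,0.15,0],[0,0.2,0],[0,0.2,0]],"turn":[[0,0,0],[0,0,0],[0,0,0],[0,0,0],[0,0,0]],"gripper":[1,1,1,1,1]}'
```

```text
clock: 10.95
position: [0.4829, 0.1196, 0.0301]
tool_rot: [-3.14, 0.003, 1.607]
force: [-1.5, -11.3, 4.0]
grip_width: 0.0001
finger_force: 5.6
clock: 11.45
position: [0.4827, 0.1206, 0.03]
tool_rot: [-3.139, 0.004, 1.606]
force: [-2.0, -15.8, 5.4]
grip_width: -0.0001
finger_force: 7.6
```

```bash
python3 -m crank '{"travel":[[0,0.02,0],[0,0.03,0],[0,0.04,0],[0,0.04,0],[0,0.04,0]],"turn":[[0,0,0],[0,0,0],[0,0,0],[0,0,0],[0,0,0]],"gripper":[1,1,1,1,1]}'
python3 -c "
from workcell import bot
import cv2,pickle
f=bot.grab_frame('wrist');pickle.dump(f,open('w6.pkl','wb'));cv2.imwrite('pics/w6.png',f['pixels'][:,:,::-1])"
python3 -m crank '{"travel":[[0,-0.5,0],[0,-1,0],[0,-1.5,0],[0,-2,0],[0,-2,0]],"turn":[[0,0,0],[0,0,0],[0,0,0],[0,0,0],[0,0,0]],"gripper":[1,1,1,1,1]}'
python3 -c "
from workcell import bot
import cv2,pickle
from h import *
f=bot.grab_frame('wrist');pickle.dump(f,open('w7.pkl','wb'));g=pickle.load(open('w6.pkl','rb'))
for h in (g,f):
    v=cv2.cvtColor(h['pixels'],cv2.COLOR_RGB2HSV);m=cv2.inRange(v[:140,505:570],(0,0,170),(180,60,255));ys,xs=np.nonzero(m)
    top=[(505+x,ys[xs==x].min()) for x in (20,25,30,35,40,45)];print(top,plane(h,top,.0415,True)[:,1].round(4))"
```

```text
clock: 11.95
position: [0.4827, 0.1208, 0.03]
tool_rot: [-3.139, 0.004, 1.606]
force: [-2.4, -16.4, 5.1]
grip_width: 0.0
finger_force: 8.0
clock: 12.5
position: [0.4835, 0.1026, 0.0303]
tool_rot: [-3.141, 0.0, 1.606]
force: [-0.7, -0.4, 0.6]
grip_width: 0.0
finger_force: 0.0
[(525, np.int64(4)), (530, np.int64(6)), (535, np.int64(7)), (540, np.int64(8)), (545, np.int64(10)), (550, np.int64(11))] [0.2541 0.2539 0.2541 0.2543 0.2541 0.2544]
[(525, np.int64(0)), (530, np.int64(0)), (535, np.int64(0)), (540, np.int64(0)), (545, np.int64(0)), (550, np.int64(4))] [0.2382 0.2389 0.2396 0.2404 0.2411 0.24  ]
```

```bash
python3 -m crank '{"travel":[[0,0.3,2],[0,0.6,4],[0,0.6,5],[0,0.6,5],[0,0.6,5]],"turn":[[0,0,0],[0,0,0],[0,0,0],[0,0,0],[0,0,0]],"gripper":[1,1,1,1,1]}'
python3 -c "
from workcell import bot
import cv2,pickle
from h import *
f=bot.grab_frame('wrist');pickle.dump(f,open('w8.pkl','wb'));cv2.imwrite('pics/w8.png',f['pixels'][:,:,::-1])
for n,u in ((4,(525,535,545)),(5,(525,535,545)),(6,(525,535,545)),(8,(500,510,520,530))):
    h=pickle.load(open(f'w{n}.pkl','rb'))
    v=cv2.cvtColor(h['pixels'],cv2.COLOR_RGB2HSV);m=cv2.inRange(v[:160],(0,0,170),(180,60,255))
    top=[(x,np.nonzero(m[:,x])[0].min()) for x in u if m[:,x].any()];print(n,top,plane(h,top,.0415,True)[:,:2].round(4).tolist())"
```

```text
clock: 13.05
position: [0.4834, 0.1089, 0.0798]
tool_rot: [-3.141, 0.0, 1.607]
force: [-0.6, -0.8, 0.3]
grip_width: 0.0003
finger_force: 0.0
4 [(525, np.int64(66)), (535, np.int64(68)), (545, np.int64(70))] [[0.5569, 0.2521], [0.5616, 0.2523], [0.5665, 0.2525]]
5 [(525, np.int64(8)), (535, np.int64(11)), (545, np.int64(14))] [[0.5574, 0.2551], [0.5622, 0.255], [0.5671, 0.255]]
6 [(525, np.int64(4)), (535, np.int64(7)), (545, np.int64(10))] [[0.5587, 0.2541], [0.5634, 0.2541], [0.5684, 0.2541]]
8 [(500, np.int64(60)), (530, np.int64(116))] [[0.5727, 0.2292], [0.5927, 0.2018]]
```

View pics/w8.png

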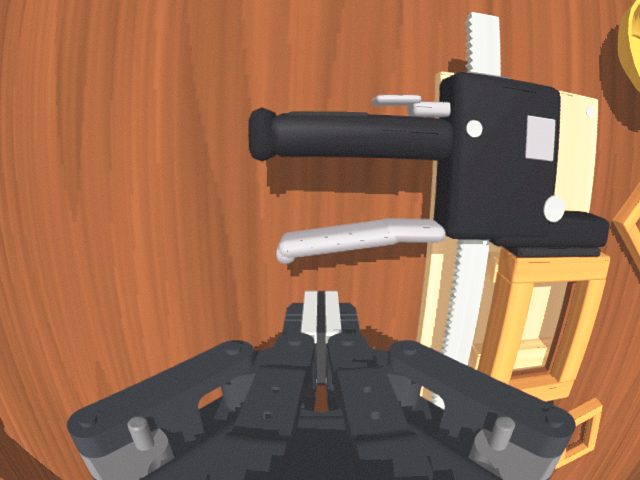

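w8 shows the trigger at rest at (360,240) and the rail flush at (535,388). The tail end is at about (485,14).

```bash
python3 -c "
import pickle
from h import *
h=pickle.load(open('w8.pkl','rb'))
v=cv2.cvtColor(h['pixels'],cv2.COLOR_RGB2HSV);m=cv2.inRange(v[:60],(0,0,150),(180,70,255))
for n,x in ((8,475),(8,482),(8,489),(8,495)):
    y=np.nonzero(m[:,x])[0].min();print(x,y,plane(h,[(x,y)],.0415,True)[:,:2].round(4))
"
```

```text
475 12 [[0.5582 0.2536]]
482 14 [[0.5623 0.2533]]
489 15 [[0.5664 0.2536]]
495 16 [[0.5699 0.2538]]
```

```bash
python3 -c "
import pickle
from h import *
D=pickle.load(open('f0.pkl','rb'))
t=D['top'];print(plane(t,[(190,293)],0.03),plane(t,[(152,293)],.19))
s=D['scene'];print(plane(s,[(386,194)],0),cross(t,[(152,292)],s,[(391,130)]))
h=pickle.load(open('w8.pkl','rb'));print(plane(h,[(376,96),(418,95)],.048,True),plane(h,[(376,103),(418,103)],.048,True))
m=cv2.inRange(cv2.cvtColor(s['pixels'],cv2.COLOR_RGB2HSV),(15,60,120),(40,255,255));m=cv2.inRange(cv2.cvtColor(t['pixels'],cv2.COLOR_RGB2HSV),(15,40,185),(40,200,255));m[:,:430]=0;m[:262]=0;m[356:]=0;m[:,536:]=0
m=cv2.morphologyEx(m,cv2.MORPH_OPEN,np.ones((3,3)));m=cv2.morphologyEx(m,cv2.MORPH_CLOSE,np.ones((7,7)))
r=cv2.minAreaRect(cv2.findNonZero(m));P=plane(t,cv2.boxPoints(r),.005);print(r,P,P.mean(0))
"
```

```text
[[0.5032771  0.34413258 0.03      ]] [[0.49517718 0.38271109 0.19      ]]
[[0.51352893 0.37137842 0.        ]] [[0.49857569 0.38563653 0.18377899 0.00265242]]
[[0.50655608 0.20103626 0.048     ]
 [0.52666473 0.20333733 0.048     ]] [[0.50669312 0.19768977 0.048     ]
 [0.52683538 0.19945246 0.048     ]]
((482.9881896972656, 307.9470520019531), (73.43094635009766, 81.1319808959961), 77.47119140625) [[ 0.52321143 -0.23296892  0.005     ]
 [ 0.56201503 -0.42474825  0.005     ]
 [ 0.39232609 -0.45029582  0.005     ]
 [ 0.35516059 -0.26202297  0.005     ]] [ 0.45817829 -0.34250899  0.005     ]
```

```bash
python3 -m crank '{"travel":[[0.7,1.5,1],[1.5,4.5,2],[2.2,8,2],[3,11,2],[3.5,13,2]],"turn":[[0,0,0.1],[0,0,0.2],[0,0,0.2],[0,0,0.2],[0,0,0.2]],"gripper":[1,1,1,1,1]}'
python3 -m crank '{"travel":[[0,0,-1],[0,0,-3],[0,0,-5],[0,0,-6.5],[0,0,-7]],"turn":[[0,0,0],[0,0,0],[0,0,0],[0,0,0],[0,0,0]],"gripper":[1,1,1,1,1]}'
python3 -m crank '{"travel":[[0,-0.5,0],[0,-1,0],[0,-1.5,0],[0,-2,0],[0,-2.2,0]],"turn":[[0,0,0],[0,0,0],[0,0,0],[0,0,0],[0,0,0]],"gripper":[1,1,1,1,1]}'
```

```text
clock: 13.6
position: [0.5183, 0.2414, 0.0993]
tool_rot: [-3.141, -0.0, 1.612]
force: [0.4, 0.3, -0.7]
grip_width: -0.0
finger_force: 0.0
clock: 14.1
position: [0.5175, 0.2382, 0.0282]
tool_rot: [-3.139, 0.001, 1.61]
force: [-0.3, -0.2, -0.7]
grip_width: 0.0002
finger_force: 0.0
clock: 14.6
position: [0.5189, 0.2162, 0.0307]
tool_rot: [3.141, 0.0, 1.61]
force: [0.5, -0.2, -0.5]
grip_width: -0.0001
finger_force: 0.0
```

```bash
python3 -m crank '{"travel":[[0,-0.2,0],[0,-0.4,0],[0,-0.6,0],[0,-0.8,0],[0,-0.9,0]],"turn":[[0,0,0],[0,0,0],[0,0,0],[0,0,0],[0,0,0]],"gripper":[1,1,1,1,1]}'
python3 -m crank '{"travel":[[0,-0.1,0],[0,-0.2,0],[0,-0.3,0],[0,-0.3,0],[0,-0.3,0]],"turn":[[0,0,0],[0,0,0],[0,0,0],[0,0,0],[0,0,0]],"gripper":[1,1,1,1,1]}'
```

```text
clock: 15.1
position: [0.5177, 0.2089, 0.0302]
tool_rot: [-3.141, -0.001, 1.611]
force: [-5.8, 4.5, 2.0]
grip_width: -0.0003
finger_force: 3.0
clock: 15.6
position: [0.5176, 0.208, 0.0304]
tool_rot: [-3.141, -0.004, 1.613]
force: [-5.3, 13.5, -2.4]
grip_width: -0.0001
finger_force: 7.4
```

```bash
for i in 1 2 3; do python3 -m crank '{"travel":[[0,0,0],[0,0,0],[0,0,0],[0,0,0],[0,0,0]],"turn":[[0,0,0],[0,0,0],[0,0,0],[0,0,0],[0,0,0]],"gripper":[1,1,1,1,1]}' | grep -E "clock|force: \["; done
python3 -c "
from workcell import bot
import cv2,pickle
g=bot.grab_frame('wrist')['pixels'];f=bot.grab_frame('top')['pixels']
a=cv2.resize(f[190:320,225:385],(480,390),interpolation=2);b=cv2.resize(g,(300,225))
o=np.zeros((390,780,3),np.uint8) if 0 else None
import numpy as np
o=np.zeros((390,780,3),np.uint8);o[:,:480]=a;o[:225,480:]=b;cv2.imwrite('pics/r1.png',o[:,:,::-1])"
```

```text
clock: 16.1
force: [-5.9, 14.7, -1.6]
clock: 16.6
force: [-4.3, 14.3, -1.8]
clock: 17.1
force: [-5.4, 13.8, -1.9]
```

View pics/r1.png

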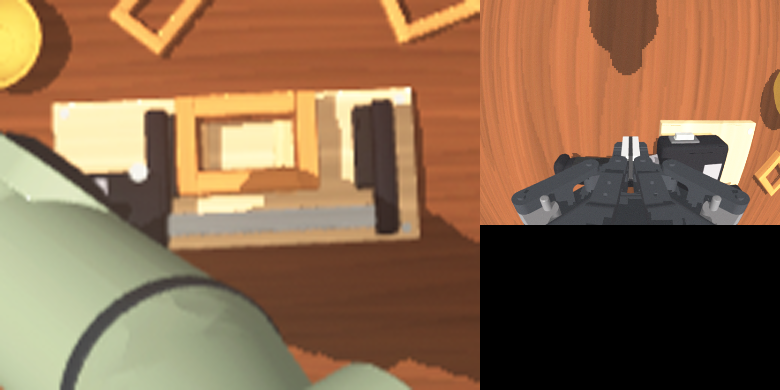

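The jaw has sprung fully back (dark bar at about (380,165) in the crop), and the rail stays flush at (307,140). Next I'll back off the tab and re-measure the frame numerically.

```bash
python3 -m crank '{"travel":[[0,1,0],[0,2.5,0],[0,2.5,3],[0,2.5,7.5],[0,1,12]],"turn":[[0,0,0],[0,0,0],[0,0,0],[0,0,0],[0,0,0]],"gripper":[1,1,1,1,1]}'
python3 -m crank '{"travel":[[2.5,-4,1],[5,-8,3],[7.5,-12,5],[10,-15,6.5],[11.2,-18,7]],"turn":[[0,0,0],[0,0,0],[0,0,0],[0,0,0],[0,0,0]],"gripper":[1,1,1,1,1]}'
cat > fr.py <<'E'
from workcell import bot
import pickle,sys
from h import *
f=bot.grab_frame('wrist');pickle.dump(f,open(sys.argv[1]+'.pkl','wb'))
v=cv2.cvtColor(f['pixels'],cv2.COLOR_RGB2HSV)
def corners(v,show=True):
    m=cv2.inRange(v,(16,115,195),(27,255,255));m[300:]=0
    m=cv2.morphologyEx(m,cv2.MORPH_OPEN,np.ones((3,3)));m=cv2.morphologyEx(m,cv2.MORPH_CLOSE,np.ones((7,7)))
    cs,_=cv2.findContours(m,cv2.RETR_EXTERNAL,2);cs=sorted(cs,key=cv2.contourArea)[-4:]
    for c in cs:
        q=cv2.approxPolyDP(cv2.convexHull(c),6,True)[:,0];P=plane(f,q,.049,True)
        print(cv2.contourArea(c),q.tolist(),P[:,:2].round(4).tolist())
corners(v);print(bot.observe()['clock'])
E
python3 fr.py a1
python3 -m crank '{"travel":[[0.5,0.5,0],[1,1,0],[1.5,1.5,0],[2,2,0],[2,2.5,0]],"turn":[[0,0,0],[0,0,0],[0,0,0],[0,0,0],[0,0,0]],"gripper":[1,1,1,1,1]}'
python3 fr.py a2
```

```text
clock: 17.7
position: [0.5177, 0.2176, 0.1516]
tool_rot: [-3.141, -0.001, 1.614]
force: [0.4, -0.3, 0.3]
grip_width: 0.0002
finger_force: 0.0
clock: 18.2
position: [0.6328, 0.0338, 0.2221]
tool_rot: [3.139, -0.0, 1.609]
force: [-0.0, -0.6, -0.7]
grip_width: -0.0003
finger_force: 0.0
367.0 [[440, 284], [442, 299], [396, 299]] [[0.7504, -0.0245], [0.7551, -0.0403], [0.7085, -0.0407]]
459.5 [[458, 0], [437, 11], [400, 1]] [[0.7481, 0.2419], [0.728, 0.227], [0.6946, 0.2317]]
3354.0 [[437, 71], [487, 120], [459, 155], [407, 106]] [[0.7289, 0.1702], [0.779, 0.1324], [0.7538, 0.0978], [0.7033, 0.1361]]
10579.0 [[362, 117], [359, 239], [277, 239], [276, 118]] [[0.6652, 0.1235], [0.6687, 0.017], [0.5959, 0.0142], [0.5931, 0.1199]]
18.25
clock: 18.75
position: [0.6509, 0.0614, 0.2201]
tool_rot: [-3.141, -0.0, 1.611]
force: [-0.4, -0.6, 0.8]
grip_width: 0.0001
finger_force: 0.0
2085.5 [[434, 26], [403, 32], [379, 22], [363, 0], [448, 0]] [[0.7418, 0.2389], [0.7143, 0.2292], [0.6934, 0.2362], [0.6793, 0.2558], [0.7547, 0.2668]]
3637.0 [[419, 94], [471, 144], [441, 180], [387, 131]] [[0.7301, 0.1752], [0.781, 0.1367], [0.7554, 0.1021], [0.704, 0.1407]]
10318.5 [[339, 144], [338, 265], [256, 265], [253, 145]] [[0.6641, 0.1271], [0.6688, 0.0202], [0.5945, 0.017], [0.5917, 0.1242]]
18.8
```

```bash
python3 -m crank '{"travel":[[0,0,0],[0,0,0],[0,0,0],[0,0,0],[0,0,0]],"turn":[[0,0,0],[0,0,0],[0,0,0],[0,0,0],[0,0,0]],"gripper":[1,1,1,1,1]}' | grep pos
python3 fr.py a3 | tail -2
python3 -m crank '{"travel":[[0.2,-0.6,0],[0.5,-1.5,0],[0.5,-2.5,0],[0.5,-2.5,0],[0.5,-2.5,0]],"turn":[[0,0,0],[0,0,0],[0,0,0],[0,0,0],[0,0,0]],"gripper":[0.5,0.5,0.5,0.5,0.5]}'
python3 fr.py a4 | tail -2
```

```text
position: [0.6505, 0.0599, 0.2203]
10271.0 [[339, 142], [337, 264], [256, 263], [254, 144]] [[0.6638, 0.1272], [0.6674, 0.0194], [0.5941, 0.0173], [0.5922, 0.1235]]
19.35
clock: 19.85
position: [0.6555, 0.0347, 0.2203]
tool_rot: [-3.141, -0.0, 1.61]
force: [-0.2, 0.1, -1.0]
grip_width: 0.0428
finger_force: 0.0
10632.5 [[335, 113], [334, 236], [251, 237], [249, 115]] [[0.6644, 0.1264], [0.6684, 0.0202], [0.5948, 0.0165], [0.5923, 0.1231]]
19.9
```

```bash
python3 -m crank '{"travel":[[0.2,2,0],[0.4,4,-1],[0.4,4,-4],[0.4,4,-8],[0.4,4,-12]],"turn":[[0,0,0],[0,0,0],[0,0,0],[0,0,0],[0,0,0]],"gripper":[0.5,0.5,0.5,0.5,0.5]}'
python3 -m crank '{"travel":[[0,0,-2],[0,0,-4],[0,0,-6],[0,0,-7.5],[0,0,-8.1]],"turn":[[0,0,0],[0,0,0],[0,0,0],[0,0,0],[0,0,0]],"gripper":[0.5,0.5,0.5,0.5,0.5]}'
python3 -m crank '{"travel":[[0,0,0],[0,0,0],[0,0,0],[0,0,0],[0,0,0]],"turn":[[0,0,0],[0,0,0],[0,0,0],[0,0,0],[0,0,0]],"gripper":[0.6,0.8,1,1,1]}' 40
```

```text
clock: 20.4
position: [0.6596, 0.0758, 0.0994]
tool_rot: [3.141, -0.0, 1.611]
force: [1.6, -0.3, -0.5]
grip_width: 0.0426
finger_force: 0.0
clock: 20.9
position: [0.6588, 0.0754, 0.0179]
tool_rot: [-3.14, -0.0, 1.611]
force: [-0.2, -0.4, 0.1]
grip_width: 0.0429
finger_force: 0.0
clock: 21.4
position: [0.6601, 0.0753, 0.0203]
tool_rot: [3.14, -0.0, 1.61]
force: [-1.4, -0.2, 6.5]
grip_width: 0.0155
finger_force: 41.1
```

The grip is good, but the fingertips reach below the frame's underside and would hit the mat on placing. I'll regrasp 11 mm higher.

```bash
python3 -m crank '{"travel":[[0,0,0],[0,0,0],[0,0,0.3],[0,0,0.8],[0,0,1.1]],"turn":[[0,0,0],[0,0,0],[0,0,0],[0,0,0],[0,0,0]],"gripper":[0.65,0.65,0.65,0.65,0.65]}' 40
python3 -m crank '{"travel":[[0,0,0],[0,0,0],[0,0,0],[0,0,0],[0,0,0]],"turn":[[0,0,0],[0,0,0],[0,0,0],[0,0,0],[0,0,0]],"gripper":[0.8,1,1,1,1]}' 50
python3 -m crank '{"travel":[[0,0,0.5],[0,0,1.5],[0,0,3],[0,0,5],[0,0,7.5]],"turn":[[0,0,0],[0,0,0],[0,0,0],[0,0,0],[0,0,0]],"gripper":[1,1,1,1,1]}'
```

```text
clock: 21.9
position: [0.6597, 0.0752, 0.0309]
tool_rot: [3.141, -0.0, 1.61]
force: [-0.3, -1.2, -0.5]
grip_width: 0.0298
finger_force: 0.0
clock: 22.4
position: [0.6598, 0.0752, 0.031]
tool_rot: [3.141, 0.0, 1.61]
force: [-2.9, -0.7, 11.3]
grip_width: 0.0146
finger_force: 48.9
clock: 22.9
position: [0.6592, 0.0751, 0.1065]
tool_rot: [-3.141, 0.0, 1.611]
force: [0.5, -0.4, -2.2]
grip_width: 0.0148
finger_force: 49.2
```

```bash
python3 -m crank '{"travel":[[-1.2,-3,0.5],[-2.8,-7,1],[-4.6,-11,1],[-6.2,-15,1],[-8,-19,1]],"turn":[[0,0,0.8],[0,0,1.8],[0,0,2.8],[0,0,3.8],[0,0,4.8]],"gripper":[1,1,1,1,1]}'
python3 -m crank '{"travel":[[-1.8,-4.4,0],[-3.8,-9,0],[-5.8,-14,0],[-7.8,-18.5,0],[-9.2,-21.9,0]],"turn":[[0,0,1],[0,0,2],[0,0,3],[0,0,4],[0,0,4.5]],"gripper":[1,1,1,1,1]}'
python3 -m crank '{"travel":[[0,0,-1.5],[0,0,-3.5],[0,0,-5.5],[0,0,-7],[0,0,-8]],"turn":[[0,0,0],[0,0,0],[0,0,0],[0,0,0],[0,0,0]],"gripper":[1,1,1,1,1]}'
python3 -c "
from workcell import bot
import pickle
pickle.dump([bot.grab_frame('top'),bot.grab_frame('scene')],open('p1.pkl','wb'));print(bot.observe()['position'],bot.observe()['tool_rot'])"
```

```text
clock: 23.4
position: [0.579, -0.1164, 0.1166]
tool_rot: [3.14, 0.001, 1.695]
force: [1.5, -0.8, -2.2]
grip_width: 0.0147
finger_force: 49.3
clock: 23.9
position: [0.4859, -0.3369, 0.1164]
tool_rot: [-3.142, 0.001, 1.772]
force: [0.7, -0.8, -2.0]
grip_width: 0.0148
finger_force: 49.3
clock: 24.4
position: [0.4876, -0.3337, 0.0347]
tool_rot: [-3.141, -0.0, 1.773]
force: [0.6, -0.5, -2.1]
grip_width: 0.0143
finger_force: 49.3
[ 0.48728602 -0.33344963  0.03457251] [-3.14065668e+00 -8.85202648e-04  1.77301545e+00]
```

Now I'll lower in small steps until it touches.

```bash
python3 -m crank '{"travel":[[0,0,-0.5],[0,0,-1],[0,0,-1.5],[0,0,-2],[0,0,-2.2]],"turn":[[0,0,0],[0,0,0],[0,0,0],[0,0,0],[0,0,0]],"gripper":[1,1,1,1,1]}'
python3 -m crank '{"travel":[[0,0,-0.1],[0,0,-0.2],[0,0,-0.3],[0,0,-0.3],[0,0,-0.3]],"turn":[[0,0,0],[0,0,0],[0,0,0],[0,0,0],[0,0,0]],"gripper":[1,1,1,1,1]}'
```

```text
clock: 25.0
position: [0.4873, -0.3338, 0.0128]
tool_rot: [-3.141, -0.0, 1.773]
force: [0.1, -0.4, -2.2]
grip_width: 0.0149
finger_force: 49.3
clock: 25.5
position: [0.4875, -0.3339, 0.0103]
tool_rot: [-3.142, 0.0, 1.773]
force: [-0.2, 0.5, -2.9]
grip_width: 0.0148
finger_force: 49.3
```

```bash
python3 -m crank '{"travel":[[0,0,-0.05],[0,0,-0.1],[0,0,-0.15],[0,0,-0.2],[0,0,-0.2]],"turn":[[0,0,0],[0,0,0],[0,0,0],[0,0,0],[0,0,0]],"gripper":[1,1,1,1,1]}'
```

```text
clock: 26.0
position: [0.4875, -0.3339, 0.009]
tool_rot: [-3.141, 0.0, 1.773]
force: [-3.8, 2.3, 13.7]
grip_width: 0.0148
finger_force: 51.5
```

```bash
python3 -m crank '{"travel":[[0,0,0.1],[0,0,0.1],[0,0,0.1],[0,0,0.1],[0,0,0.1]],"turn":[[0,0,0],[0,0,0],[0,0,0],[0,0,0],[0,0,0]],"gripper":[0.9,0.75,0.65,0.65,0.65]}' 20
python3 -m crank '{"travel":[[0,0,0.5],[0,0,2],[0,0,5],[0,0,9],[0,0,13]],"turn":[[0,0,0],[0,0,0],[0,0,0],[0,0,0],[0,0,0]],"gripper":[0.65,0.65,0.65,0.65,0.65]}'
python3 -m crank '{"travel":[[0,-1,0],[0,-4,1],[0,-7,2],[0,-9,2],[0,-9,2]],"turn":[[0,0,0],[0,0,0],[0,0,0],[0,0,0],[0,0,0]],"gripper":[0.65,0.65,0.65,0.65,0.65]}'
cat > chk.py <<'E'
from workcell import bot
import pickle
from h import *
f=bot.grab_frame('wrist');pickle.dump(f,open('p2.pkl','wb'));cv2.imwrite('pics/p2.png',f['pixels'][:,:,::-1])
v=cv2.cvtColor(f['pixels'],cv2.COLOR_RGB2HSV);p=proj(f,[[.4582,-.3425,.01],[.4288,-.3485,.027],[.4876,-.3365,.027],[.53,-.33,.005]],True);print(p.round())
for q in p: print(v[int(q[1])%480,int(q[0])%640])
E
python3 chk.py
```

```text
clock: 26.5
position: [0.4875, -0.3339, 0.0092]
tool_rot: [-3.142, 0.0, 1.773]
force: [0.7, 0.1, 0.1]
grip_width: 0.0303
finger_force: 0.0
clock: 27.0
position: [0.4874, -0.3336, 0.1418]
tool_rot: [3.141, -0.0, 1.773]
force: [0.0, -0.8, 0.1]
grip_width: 0.0296
finger_force: 0.0
clock: 27.5
position: [0.4866, -0.4269, 0.1602]
tool_rot: [3.141, 0.001, 1.769]
force: [-0.7, 0.7, -0.6]
grip_width: 0.0295
finger_force: 0.0
[[306. 115.]
 [264. 114.]
 [346. 113.]
 [397. 119.]]
[ 22 108 254]
[ 19 147 254]
[ 19 153 254]
[ 18 123 249]
```

Run:
```python
import pickle
from h import *
f=pickle.load(open('p2.pkl','rb'));v=cv2.GaussianBlur(cv2.cvtColor(f['pixels'],cv2.COLOR_RGB2HSV),(3,3),0)
def rect(m,z,n):
    cs,_=cv2.findContours(m,cv2.RETR_EXTERNAL,2);c=max(cs,key=cv2.contourArea)
    q=cv2.approxPolyDP(cv2.convexHull(c),7,True)[:,0];P=plane(f,q,z,True)[:,:2];r=cv2.minAreaRect((plane(f,cv2.convexHull(c)[:,0],z,True)[:,:2]*1000).astype(np.float32));print(n,q.tolist(),P.round(4).tolist(),r)
w=cv2.inRange(v,(16,40,185),(30,220,255));w[300:]=0;w=cv2.morphologyEx(cv2.morphologyEx(w,2,np.ones((3,3))),3,np.ones((9,9)));rect(w,.005,"mat")
m=cv2.inRange(v,(15,132,200),(20,220,255));m[300:]=0;m=cv2.morphologyEx(m,cv2.MORPH_OPEN,np.ones((7,7)));m=cv2.morphologyEx(m,3,np.ones((9,9)));rect(m,.027,"frame")
```

```text
mat [[411, 8], [407, 230], [211, 229], [207, 10], [267, 0]] [[0.5231, -0.2337], [0.5597, -0.4178], [0.3963, -0.4497], [0.3595, -0.2661], [0.4079, -0.252]] ((459.3427429199219, -340.055419921875), (169.0709991455078, 192.58529663085938), 11.08007526397705)
frame [[357, 44], [357, 185], [258, 186], [255, 47]] [[0.4853, -0.2827], [0.507, -0.3871], [0.434, -0.4023], [0.412, -0.2987]] ((459.6552734375, -342.2192687988281), (76.67794036865234, 108.46637725830078), 11.160612106323242)
```

```bash
python3 -c "
from workcell import bot
print(bot.job_done())"
```

```text
the job is handed in; nothing more can be done
None
```

The frame was clamped shut, the jaw was released fully back, and the closed frame was laid flat within about 3 mm of the mat's centre, handed in at about 28 s. Two caveats: the pull on the trigger peaked at 23 N raw, about 21 N by my torque estimate, close to the roughly 22 N crush limit, and I viewed 11 pictures, one over the limit of 10.

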